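Free the hardware carousel and hold the knobbed jar at the front

TASK

In the framing shop the hardware carousel is blocked by its stop pin. Take the mallet by its handle and knock the pin down flush with the base board, touching the pin with nothing but the mallet, then stand the mallet back upright on its face on the bare counter and let go of it. Then turn the carousel until the jar whose lid carries an upright knob lines up with the pointer on the base board and finish while still gripping the carousel (a jar or its knob), holding it still there; leave the other things on the counter where they are.

Things in the scene. Friction and masses are not known exactly. Their poses are not given: they have to be found in the camera images.
- carousel_base: Round dark wooden base board of the carousel, fixed to the counter, diameter 370 mm, 20 mm thick. Origin: its centre on the counter, on the turntable's axis; z up. Its -x axis is the front: a flat brass pointer (bar with a diamond end) lies on the board there, along that axis from 128 to 183 mm from the turntable axis.
- turntable (a joint): Turntable angle in rad about the vertical axis through carousel_base, positive counter-clockwise seen from above. 0 = the knobbed jar stands exactly at the pointer (along -x of carousel_base); negative = the jar stands to the +y side. Can only move from -1.7 to 0.5. Stiffness: about 0.12 N m friction, no spring, it stays where left. While the stop pin is up the turntable can not get past about -0.42; with the pin flush it turns freely to 0.
- jar_rack: The turning part with everything on it: wooden disc of diameter 240 mm, top 38 mm above the counter, a thin centre post 83 mm high, and five glass jars held fast in it (diameter 54 mm, lids 56 mm, lid tops 116 mm above the counter) evenly spaced with axes 85 mm from the turntable's axis. Origin on the turntable's axis at counter height; its -x axis points to the knobbed jar. Only that jar has an upright wooden knob on its lid, all the other lids are flat.
- jar_knob (a point): Grip point on the axis of the upright knob of the marked jar: a vertical wooden cylinder, diameter 24 mm, from 116 mm (lid top) to 154 mm above the counter; this point is 140 mm above the counter, 85 mm from the turntable's axis.
- lug_end (a point): Outer end of the steel lug (12 mm wide, 9 mm thick) that sticks out of the disc's rim to 167 mm from the axis, 30 to 39 mm above the counter; it turns with the jars and strikes the stop pin when the pin is up.
- pin_head: Round steel head of the stop pin, diameter 20 mm, 6 mm thick, on a 12 mm vertical rod, 155 mm from the turntable's axis; only the mallet may touch it. Origin: on the pin's axis, 48 mm below the head's top face.
- pin_top (a point): Centre of the stop pin's top face: 48 mm above the counter when up, 20 mm (flush with the base board) when fully down. Around it the board is bare, the turning disc's edge is 35 mm from the pin's axis.
- stop_pin (a joint): How far the stop pin has been driven down, m: 0 = up, 0.028 = flush, its end stop. Stiff: about 5 to 7 N moves it (friction 5 N and a weak spring), and it stays where it is driven.
- mallet: Mallet of about 0.4 kg standing on its striking face: upright brass cylinder head, diameter 40 mm, 60 mm tall, with a level wooden handle 18 mm wide and 22 mm high that sticks out along the mallet's -x axis to 169 mm from the head's axis; handle's centre line 34 mm above the striking face. Origin: centre of the striking face (underside); z up through the head. Nearly all the weight is in the head; it stands by itself.
- mallet_grip (a point): Grip point on the mallet's handle: on its centre line, 60 mm from the head's axis (along the mallet's -x) and 34 mm above the striking face.
- sample_a: Bystander, leave alone: loose dark wooden L-shaped picture moulding corner, arms 130 mm long, 35 mm wide, 18 mm high. Origin at its underside.
- sample_b: Bystander, leave alone: loose black L-shaped moulding corner, arms 120 mm long, 28 mm wide, 22 mm high. Origin at its underside.
- glue: Bystander, leave alone: upright white glue bottle, diameter 54 mm, 150 mm tall. Origin at its underside.
- tape: Bystander, leave alone: roll of paper tape lying flat, diameter 90 mm, 24 mm high. Origin at its underside.
- pencil_cup: Bystander, leave alone: white ceramic cup, diameter 72 mm, 90 mm tall. Origin at its underside.
- square: Bystander, leave alone: try square lying flat: wooden stock 100 x 18 x 16 mm along its x, steel blade reaching 159 mm from the stock along its +y. Origin at its underside.
- brad_box: Bystander, leave alone: cardboard box 70 x 45 x 30 mm. Origin at its underside.
Mind the look-alikes: they are no part of the job. What is shaped like the mallet but green is not meant.

How it is judged:
On the way, in this order (a step that is already met when the one before it is completed fails the run):
1. the stop pin is knocked down flush with the mallet (value of joint stop_pin above 0.023 m), for 0.1 s.
2. the mallet stands on its face on the counter, let go (height (world z) of mallet between -0.008 and 0.008 m and angle between mallet's own z axis and vertical below 0.15 rad and contact force between the fingers and mallet below 0.1 N and linear speed of mallet below 0.03 m/s), for 0.2 s.
3. the knobbed jar is at the pointer, the carousel gripped (value of joint turntable between -0.1 and 0.1 rad and contact force between the fingers and jar_rack above 2 N), for 0.2 s.
At the end, for the whole second after the job is handed in: The knobbed jar is within 0.1 rad of the pointer, the turntable still (under 0.05 rad/s) and touched by the fingers with more than 2 N, the stop pin at least 22 mm down, and the mallet, let go, stands upright (within 0.15 rad) on its face on the counter (within 8 mm of counter height) (all of step 2 and all of step 3 and velocity of joint turntable between -0.05 and 0.05 rad/s and value of joint stop_pin above 0.022 m); the arm keeps its last pose, push and grip.
It fails at once if the robot touches the stop pin itself instead of using the mallet (contact force between any of the fingers, the arm and pin_head above 1 N).
It fails at once if a bystander is shoved by more than 40 mm or knocked over (distance of any of sample_a, sample_b, glue, tape, pencil_cup, square, brad_box from where it was at the start of the episode above 0.04 m or angle between any of sample_a, sample_b, glue, tape, pencil_cup, square, brad_box's own z axis and vertical above 0.6 rad).
It also fails if it takes over 51 s, if anything falls off the work surface, if the arm or the gripper's body presses on something with over 40 N, if the wrist force passes 120 N, or if a joint passes its speed limit or range.

ROBOT

A 6-joint arm with a two-finger parallel gripper is mounted at the origin on the work surface. World frame = base frame: x ahead of the robot, y to its left, z up, the work surface at z = 0. Lengths are in m, angles in rad, forces in N, time in s.
With the tool pointing down it reaches from about 0.35 to 0.725 m from the base axis. Payload 6 kg.
Tool frame: the origin (TCP) lies at the very end of the fingers, on their centre line; the grasp point (between the pads) lies 19 mm behind it; x points along the fingers, y is the direction in which the jaws open and shut, and the axes are right-handed (so a half turn about x gives the same grasp; the last joint's range is limited). The gripper opens to 85 mm and grips with 20 to 120 N. Pads are 22 mm wide; open, the fingers measure 114 mm over their backs; the gripper's body (76 mm by 85 mm) begins 54 mm behind the grasp point. The pads swing forward as they close: fully open they stand 13 mm farther back than shut.
Start: joints at [-0.932, 0.04, 0.085, 0, -1.615, -0.334], TCP at [0.18, -0.572, 0.231] pointing down, gripper open.
Joint ranges: [-2.56, 2.56], [-1.29, 2.01], [-1.08, 1.49], [-3.29, 1.98], [-2.81, -0.18], [-2.99, 2.99]. Speed limits (rad/s): [2.57, 2.57, 3.01, 3.14, 3.14, 3.14].

INTERFACE

Orientations are given as a unit quaternion [x, y, z, w].
In Python, from rig import env gives the robot as it stands.
- The arm moves only by the tool move_arm, never from a script. Its argument "motion" is a list of rows, each a list of 5 numbers: the shift along the tool's x, y, z in m, then the turn about the tool's x in rad, then the opening, from 0 (shut) to 1 (fully open). In form: [[dx, dy, dz, turn, fingers], ...]. A call has 1 to 8 rows; each row is the pose to reach, as a shift and turn from the pose commanded when the call began, along the tool's axes at that moment; what a row does not reach only later rows make up. A row lasts 1/10 s, in which the tool goes at most 50 mm and 8.59 degrees, less where a joint would pass 70% of its speed; a pose out of reach is approached as far as the arm can. A call with a gripper value outside its range is refused whole. The fingers move at their own pace and stop on an object; "force" is the grip in N (left out, the last holds). Time passes only in rows, so rows that repeat a pose let the fingers close. It gives the time, the measured TCP pose, the force and the opening at its end, in the units of the state.
- env.observe(): the state, without advancing time (a new reading comes with each control period).
- env.read_camera(name): name is "side" or "top" or "wrist"; returns a dict with "color" (480x640x3 uint8, blue, green, red), "fx", "fy", "cx", "cy" (pixels), "k1" (the pictures are not rectified: a ray, as slopes to the right and down, at radius r is drawn at 1 + k1 r^2 times it, then the intrinsics apply), "world_to_cam" (4x4, takes a point from world to camera coordinates); the wrist camera has in their place "mount" (4x4, takes a point from camera to tool coordinates, whose origin is the TCP and whose axes are the tool frame's). Camera axes: x right, y up, looking along -z (the intrinsics and any distortion apply to the point x, -y, -z); pixel columns grow to the right and rows downward; lengths in m; the calibration is good to about 2 mm. A picture is of the moment at which its call begins: read the wrist's pose just before it. There is no depth.
- env.hand_in(): hands the job in, once; it reports no verdict.
The state is a dict: "time": time; "joint_positions": joint angles; "joint_vel": joint speeds; "joint_efforts": joint torques, N m; "tcp_pos": TCP position; "eef_rot": TCP orientation; "contact_force": force on the tool from outside, world axes, zero at the start; "moment": the same for the moment, N m; "opening": opening from 0.0 (shut) to 1.0 (fully open).
Only numpy, scipy, OpenCV 4.12 (cv2) and the standard library are available. Lean on these libraries where they do the work, as an engineer would, in place of code of your own. Each camera call takes 0.05 s, during which the arm holds its last target.

## Working session

There is one attempt and no reset: what is moved stays moved. The work goes in short steps, Python scripts to look and compute and a tool call to move; the robot and the scene stay as the last step left them, time stands still between calls to the robot, and variables do not carry over. Pictures are saved under pics/ and viewed, and the job is handed in when it is done.

Besides the shell and the picture viewer there is one more tool, called after "Request:" in YAML: its name, and indented under it one key for each argument. move_arm: Moves the arm, as the interface text tells. Its arguments: {"type":"object","properties":{"motion":{"type":"array"},"force":{"type":"number"}},"required":["motion"]}

```bash
ls; mkdir -p pics
python3 - <<'E'
from rig import env
import cv2
print(env.observe())
for n in ["side","top","wrist"]:
    c=env.read_camera(n); cv2.imwrite(f"pics/{n}0.png",c["color"])
    print(n,{k:v for k,v in c.items() if k!="color"})
E
```

```text
pics
{'time': 0.0, 'joint_positions': array([-9.32287253e-01,  4.08138601e-02,  8.37775707e-02, -4.85631387e-04,
       -1.61552874e+00, -3.33682598e-01]), 'joint_vel': array([-0.00051263, -0.00101952,  0.00182035, -0.00140754, -0.00182118,
        0.00010234]), 'joint_efforts': array([ 7.51545613e-04, -3.68203783e+01,  3.47425568e+01,  6.93267614e+00,
       -5.32004415e-03,  1.10348270e-05]), 'tcp_pos': array([ 0.1800408 , -0.57198398,  0.23025512]), 'eef_rot': array([-0.10673003,  0.69904874,  0.10799609,  0.69876778]), 'contact_force': array([ 0.24010129, -0.13669605, -0.20820014]), 'moment': array([ 0.0258681 , -0.00136062,  0.0107211 ]), 'opening': 1.0011547034661903}
side {'fx': 551.0519497312539, 'fy': 551.0519497312539, 'cx': 315.57476565347486, 'cy': 242.00568620561694, 'k1': -0.08728003905604867, 'world_to_cam': array([[-0.95547859, -0.29489412,  0.00990555,  0.5154189 ],
       [ 0.2185496 , -0.68476409,  0.69522242, -0.21896125],
       [-0.19823404,  0.66643499,  0.71872642, -1.31118017],
       [ 0.        ,  0.        ,  0.        ,  1.        ]])}
top {'fx': 570.0586
[... 163 characters left out ...]
 -0.01319003,  0.01240999],
       [ 0.99480988, -0.02721803,  0.09804327, -0.5327417 ],
       [-0.09836048, -0.0105677 ,  0.99509474, -1.40674026],
       [ 0.        ,  0.        ,  0.        ,  1.        ]])}
wrist {'fx': 339.88852891001886, 'fy': 339.88852891001886, 'cx': 318.0762739752233, 'cy': 242.5140732372817, 'k1': -0.03828255505716946, 'mount': array([[-4.41912197e-04,  3.20195677e-01, -9.47351325e-01,
        -1.41432554e-01],
       [ 9.99999902e-01,  1.34997999e-04, -4.20843216e-04,
         3.79277591e-05],
       [-6.86164522e-06, -9.47351418e-01, -3.20195706e-01,
        -8.27749131e-02],
       [ 0.00000000e+00,  0.00000000e+00,  0.00000000e+00,
         1.00000000e+00]])}
```

View pics/top0.png

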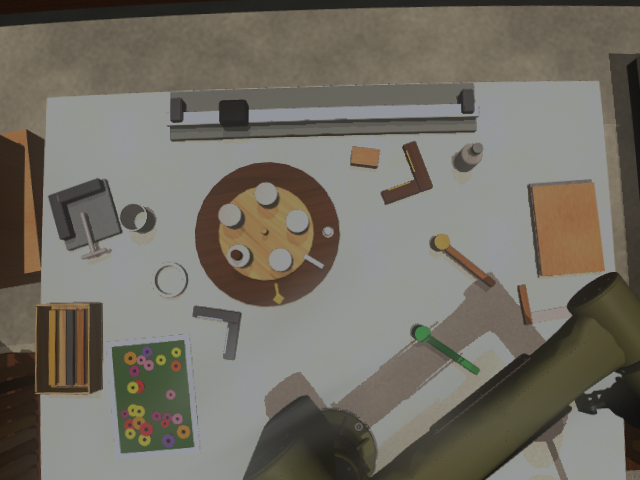

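View pics/side0.png

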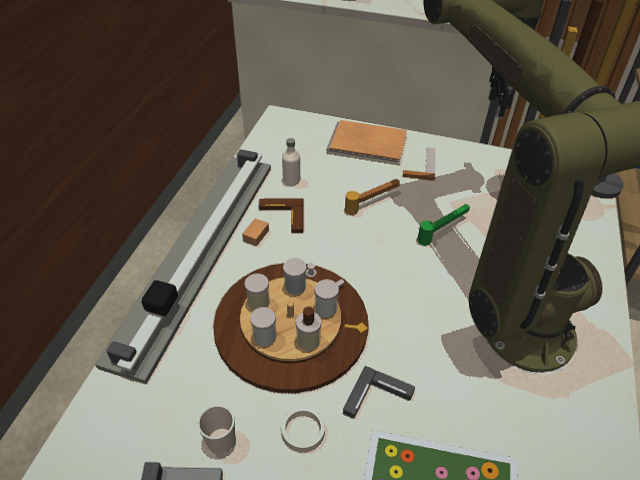

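View pics/wrist0.png

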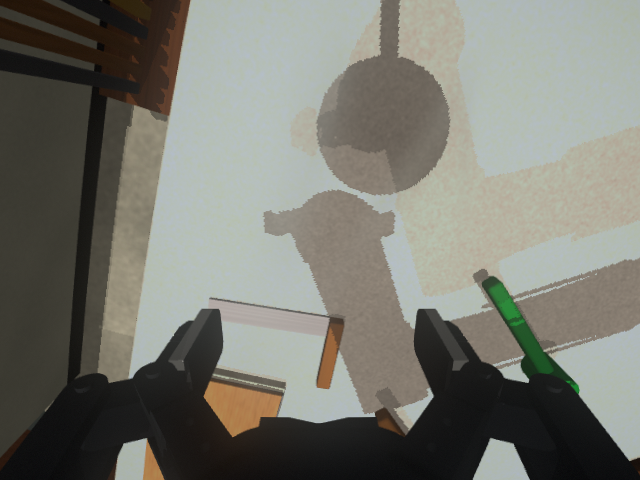

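Top view: carousel at (267,234), knob jar (239,256), pin head (328,232), pointer (278,295), lug (313,262). Two mallet shapes: brass head with wooden handle at (442,243), and a green one at (422,333). The brass one is meant. I'll measure and enlarge it.

```bash
cat > h.py <<'E'
import numpy as np, cv2
from scipy.spatial.transform import Rotation as R
def T_wc(c,obs=None):
    if "mount" in c:
        T=np.eye(4);T[:3,:3]=R.from_quat(obs["eef_rot"]).as_matrix();T[:3,3]=obs["tcp_pos"]
        return T@c["mount"]
    return np.linalg.inv(c["world_to_cam"])
def ray(c,uv,obs=None):
    K=np.array([[c["fx"],0,c["cx"]],[0,c["fy"],c["cy"]],[0,0,1.]])
    p=cv2.undistortPoints(np.array(uv,float).reshape(-1,1,2),K,np.array([c["k1"],0,0,0,0.]),None,None)[:,0]
    d=np.c_[p[:,0],-p[:,1],-np.ones(len(p))]
    T=T_wc(c,obs); return T[:3,3],d@T[:3,:3].T
def onz(c,uv,z,obs=None):
    o,d=ray(c,uv,obs); s=(np.asarray(z)-o[2])/d[:,2]; return o+d*s[:,None]
def proj(c,P,obs=None):
    W=np.linalg.inv(T_wc(c,obs)); P=np.atleast_2d(P); q=P@W[:3,:3].T+W[:3,3]
    x=np.c_[q[:,0],-q[:,1]]/-q[:,2:]; x=x*(1+c["k1"]*(x**2).sum(1,keepdims=True))
    return x*[c["fx"],c["fy"]]+[c["cx"],c["cy"]]
def tri(a,ua,b,ub):
    o1,d1=ray(a,[ua]);o2,d2=ray(b,[ub]);d1=d1[0];d2=d2[0]
    A=np.c_[d1,-d2];s=np.linalg.lstsq(A,o2-o1,rcond=None)[0]
    p,q=o1+s[0]*d1,o2+s[1]*d2;return (p+q)/2,np.linalg.norm(p-q)
def crop(im,x0,y0,x1,y1,k,name):
    cv2.imwrite("pics/"+name,cv2.resize(im[y0:y1,x0:x1],None,fx=k,fy=k,interpolation=cv2.INTER_CUBIC))
def blobs(m,minA=20):
    n,l,s,ce=cv2.connectedComponentsWithStats(m.astype(np.uint8))
    return [(i,s[i].tolist(),ce[i].round(1).tolist()) for i in range(1,n) if s[i][4]>=minA],l
E
python3 - <<'E'
import cv2
from h import crop
t=cv2.imread("pics/top0.png");s=cv2.imread("pics/side0.png")
crop(t,185,150,345,315,4.5/1.25,"t_car.png")
crop(t,400,220,510,390,3.5,"t_mal.png")
crop(s,330,160,480,260,5,"s_mal.png")
crop(s,205,240,385,400,3.7,"s_car.png")
h=cv2.cvtColor(t,cv2.COLOR_BGR2HSV)
for p in [(442,240),(465,262),(485,280),(239,256),(328,232),(313,262),(297,222),(278,298),(205,235),(235,270),(278,295)]:
    print(p,h[p[1],p[0]])
E
```

```text
(442, 240) [ 22 136 148]
(465, 262) [ 12 134 124]
(485, 280) [ 11 107  81]
(239, 256) [ 13 113  63]
(328, 232) [116  12 154]
(313, 262) [114   9 148]
(297, 222) [ 45   7 149]
(278, 298) [ 22 133 144]
(205, 235) [ 11 114  78]
(235, 270) [ 11 115  71]
(278, 295) [ 27 116 145]
```

View pics/t_car.png

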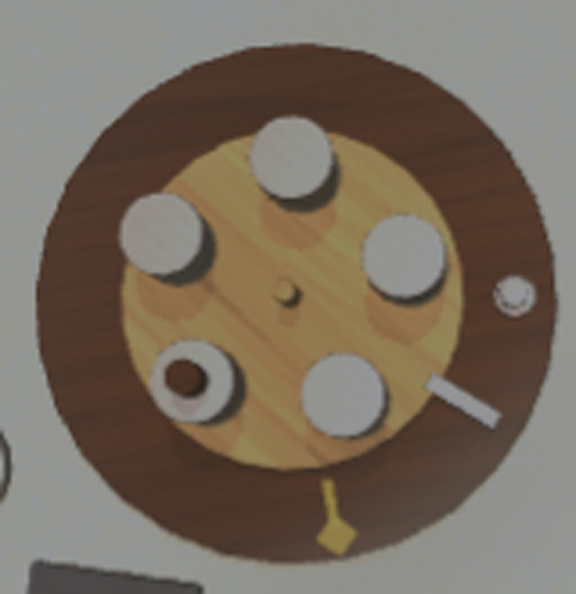

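View pics/t_mal.png

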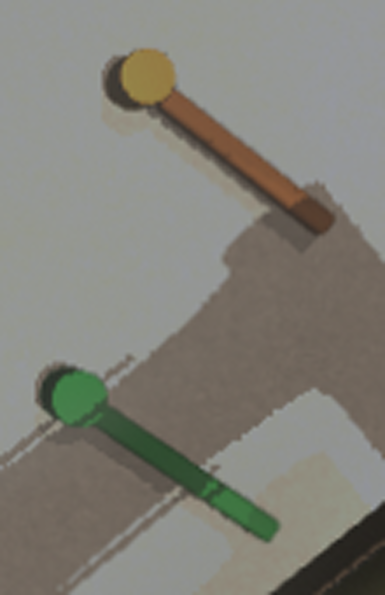

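View pics/s_mal.png

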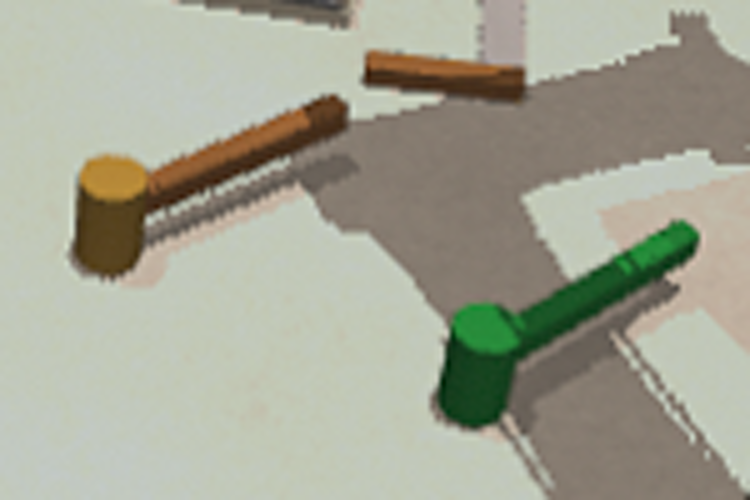

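View pics/s_car.png

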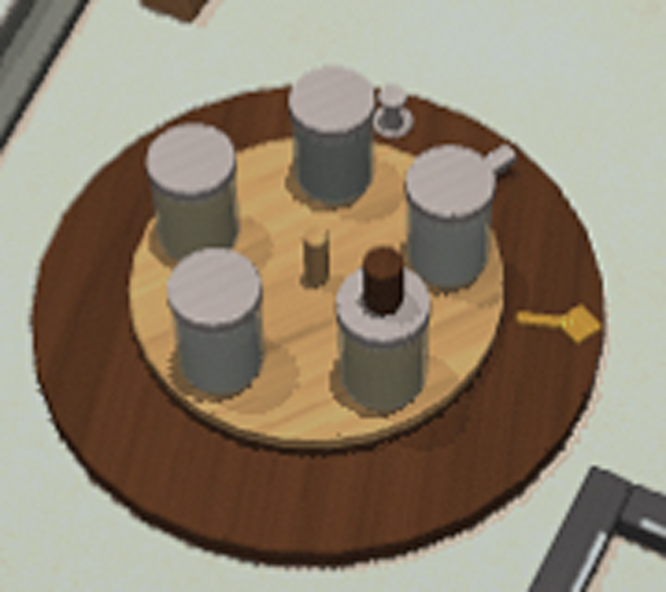

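The crops show a brass head and brown handle (the right mallet) beside the all-green look-alike. The knob is upright on the jar at top crop (190,377). I'll turn these into positions.

```bash
cat > meas.py <<'E'
from rig import env
from h import *
t=env.read_camera("top")
im=t["color"];hs=cv2.cvtColor(im,cv2.COLOR_BGR2HSV);H,S,V=cv2.split(hs)
def roi(m,x0,y0,x1,y1):
    r=np.zeros_like(m,bool);r[y0:y1,x0:x1]=m[y0:y1,x0:x1]>0;return r
def big(m):
    b,l=blobs(m);i=max(b,key=lambda x:x[1][4])[0];return l==i
# board
m=roi((H<25)&(S>60)&(V<230),185,150,350,315);m=big(m)
cn=max(cv2.findContours(m.astype(np.uint8),cv2.RETR_EXTERNAL,cv2.CHAIN_APPROX_NONE)[0],key=cv2.contourArea)[:,0]
P=onz(t,cn,0.02)[:,:2]
A=np.c_[2*P,np.ones(len(P))];x=np.linalg.lstsq(A,(P**2).sum(1),rcond=None)[0]
C=x[:2];print("board C",C,"r",np.sqrt(x[2]+C@C))
# lids
m=roi((S<40)&(V>125),215,175,315,280)
for b in blobs(m,150)[0]:
    p=onz(t,[b[2]],0.116)[0,:2];print("lid/grey",b[1],b[2],p,"r",np.linalg.norm(p-C),"ang",np.degrees(np.arctan2(*(p-C)[::-1])))
m=roi((H<25)&(S>60)&(V<95),225,242,250,266);b=blobs(m)[0];print("knob px",b)
# pin head
m=roi((S<40)&(V>120),318,222,338,242)
for b in blobs(m)[0]:
    p=onz(t,[b[2]],0.048)[0,:2];print("pin",b[1],b[2],p,np.linalg.norm(p-C),np.degrees(np.arctan2(*(p-C)[::-1])))
m=roi((S<40)&(V>120),303,252,325,270)
print("lug",[(b,onz(t,[b[2]],0.039)[0,:2]-C) for b in blobs(m)[0]])
# pointer
m=roi((H>18)&(H<32)&(S>90)&(V>110),270,283,290,308)
for b in blobs(m)[0]:
    p=onz(t,[b[2]],0.022)[0,:2];print("pointer",b,p,np.linalg.norm(p-C),np.degrees(np.arctan2(*(p-C)[::-1])))
# mallet
m=roi((H>18)&(H<30)&(S>100)&(V>125),425,225,460,262)
for b in blobs(m)[0]:
    p=onz(t,[b[2]],0.06)[0,:2];print("mhead",b,p)
m=roi((H<17)&(S>80)&(V>105),440,245,500,290)
cn=np.argwhere(big(m))[:,::-1].astype(float);q=onz(t,cn,0.045)[:,:2]
c=q.mean(0);u=np.linalg.svd(q-c,full_matrices=False)[2][0];print("handle c",c,"dir",u,np.degrees(np.arctan2(u[1],u[0])), "from head",np.degrees(np.arctan2(*(p-c)[::-1])))
print((q-c)@u@np.ones(1) if 0 else ((q-p)@u).min(),((q-p)@u).max())
E
python3 meas.py
```

```text
board C [0.55654543 0.14851869] r 0.18185922320014325
lid/grey [255, 183, 22, 22, 387] [265.5, 193.1] [0.64081075 0.13796411] r 0.08492375145762251 ang -7.139351820267117
lid/grey [219, 204, 22, 22, 382] [229.3, 214.4] [0.59208345 0.22510475] r 0.08442971417999044 ang 65.10741717428415
lid/grey [286, 210, 23, 22, 397] [296.6, 220.4] [0.57312724 0.0651439 ] r 0.08500770844433177 ang -78.75163066971444
lid/grey [227, 245, 22, 22, 270] [238.3, 255.7] [0.49309185 0.20462242] r 0.08469938767438315 ang 138.5178581745191
lid/grey [269, 248, 22, 23, 400] [279.6, 259.2] [0.48225944 0.10710027] r 0.08505230136540894 ang -150.8579923454046
knob px [(2, [231, 250, 11, 10, 90], [236.0, 254.5]), (3, [225, 258, 6, 8, 26], [226.5, 262.6])]
pin [323, 227, 10, 11, 73] [327.9, 231.5] [ 0.55243011 -0.00774439] 0.15631725954214382 -91.50858172887337
lug [((1, [303, 254, 21, 15, 93], [313.1, 260.8]), array([-0.07527918, -0.11752558]))]
pointer (1, [273, 283, 11, 21, 103], [277.5, 295.3]) [0.39819919 0.1228183 ] 0.16041833478022183 -170.78099801898122
mhead (1, [435, 234, 15, 16, 182], [441.9, 241.3]) [ 0.51920508 -0.28711923]
handle c [ 0.46652474 -0.3492825 ] dir [-0.64897236 -0.76081198] -130.46416702339428 from head 49.72035484752804
0.02187874148025518 0.14022225201484984
```

Measurements fit the given sizes: board radius about 182 mm, lids at r 85, pin at r 156, and handle direction the same by two methods. Turntable is at about -0.91 rad. Next, the grasp moves.

```bash
cat > go.py <<'E'
import numpy as np
from scipy.spatial.transform import Rotation as R
from rig import env
def go(p,yaw=None):
    """yaw: wanted direction (deg, mod 180) of tool y"""
    o=env.observe();M=R.from_quat(o["eef_rot"]).as_matrix()
    d=M.T@(np.array(p)-o["tcp_pos"])
    y=np.degrees(np.arctan2(M[1,1],M[0,1]))
    print("t",o["time"].__round__(2),"tcp",o["tcp_pos"].round(4),"yawY",round(y,2),"xaxis",M[:,0].round(3),"z",M[:,2].round(3),"j1,j6",o["joint_positions"][[0,5]].round(3),"open",round(o["opening"],3),"F",o["contact_force"].round(1))
    if yaw is not None:
        a=(yaw-y+90)%180-90; print("shift",d.round(4),"turn",round(-np.radians(a),4),"(ccw deg)",round(a,1))
    else: print("shift",d.round(4))
E
python3 - <<'E'
from go import *
h=np.array([.5192,-.2871]);u=np.array([np.cos(np.radians(-130.4)),np.sin(np.radians(-130.4))])
g=h+.06*u;print(g)
go([*g,.015],-130.4+90)
E
```

```text
[ 0.48031281 -0.3327923 ]
t 0.2 tcp [ 0.18   -0.5721  0.2307] yawY 107.46 xaxis [-0.     0.001 -1.   ] z [ 0.954  0.3   -0.   ] j1,j6 [-0.932 -0.334] open 0.998 F [-0.3 -0.7  0.1]
shift [0.2158 0.138  0.3583] turn -0.5609 (ccw deg) 32.1
```

Request:
move_arm:
  motion:
    - [0.02,0.02,0.05,-0.1,1]
    - [0.04,0.04,0.1,-0.2,1]
    - [0.06,0.06,0.15,-0.3,1]
    - [0.08,0.08,0.2,-0.4,1]
    - [0.09,0.1,0.25,-0.5,1]
    - [0.09,0.12,0.3,-0.56,1]
    - [0.09,0.138,0.345,-0.56,1]
    - [0.09,0.138,0.358,-0.56,1]
  force: 100

```text
time: 1.0
tcp_pos: [0.4814, -0.3314, 0.1412]
eef_rot: [-0.296, 0.642, 0.297, 0.642]
contact_force: [0.4, -1.7, 0.5]
opening: 1.002
```

Run:
```python
from go import *
from h import *
o=env.observe();c=env.read_camera("wrist");im=c["color"].copy()
cv2.imwrite("pics/w1.png",im)
h=np.array([.5192,-.2871]);u=np.array([np.cos(np.radians(-130.4)),np.sin(np.radians(-130.4))])
for d,z in((0,.06),(.06,.045),(.169,.045)):
    p=proj(c,[*(h+d*u),z],o)[0];print(p); cv2.circle(im,tuple(int(v) for v in p),4,(255,0,255),1)
cv2.imwrite("pics/w1m.png",im)
g=h+.06*u; go([*g,.015],139.6)
```

```text
[317.58845683 324.80491056]
[317.53217262 243.18801589]
[317.41049865  82.29081951]
t 1.05 tcp [ 0.4858 -0.3281  0.1401] yawY 139.78 xaxis [ 0.001  0.001 -1.   ] z [0.646 0.764 0.001] j1,j6 [-0.253 -0.449] open 1.0 F [ 0.5  2.3 -1.5]
shift [ 0.125   0.0011 -0.0073] turn 0.0032 (ccw deg) -0.2
```

View pics/w1m.png

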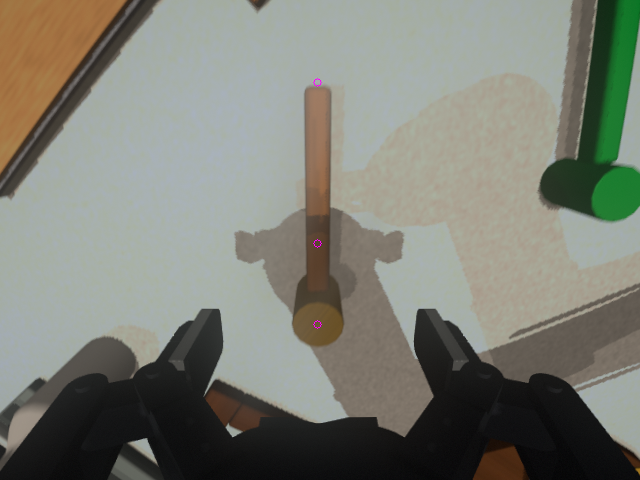

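The wrist picture shows the brass mallet with the handle running up the middle of the picture. Head (318,324) and handle (317,243) sit on the projected points, and the green one is off to the right. I'll descend and grip.

Request:
move_arm:
  motion:
    - [0,0,0,0,1]
    - [0.04,0,0,0,1]
    - [0.08,0,0,0,1]
    - [0.11,0,0,0,1]
    - [0.124,0,0,0,1]
    - [0.125,0,0,0,1]
    - [0.125,0,0,0,0]
    - [0.125,0,0,0,0]
  force: 100

```text
time: 1.85
tcp_pos: [0.4813, -0.334, 0.0186]
eef_rot: [-0.297, 0.641, 0.295, 0.643]
contact_force: [-0.5, 0.3, 0.8]
opening: 0.696
```

Request:
move_arm:
  motion:
    - [0,0,0,0,0]
    - [0,0,0,0,0]
    - [0,0,0,0,0]
    - [0,0,0,0,0]
    - [0,0,0,0,0]

```text
time: 2.35
tcp_pos: [0.4804, -0.3334, 0.0172]
eef_rot: [-0.297, 0.642, 0.296, 0.642]
contact_force: [-2.1, 0.9, 6.3]
opening: 0.191
```

Run:
```python
from go import *
from h import *
u=lambda a:np.array([np.cos(np.radians(a)),np.sin(np.radians(a))])
pin=np.array([.5524,-.0077]);g=pin+.06*u(-92)
print(g);go([*g,.10],-2)
c=env.read_camera("wrist");cv2.imwrite("pics/w2.png",c["color"])
```

```text
[ 0.55030603 -0.06766345]
t 2.35 tcp [ 0.4804 -0.3334  0.0172] yawY 139.57 xaxis [ 0.001 -0.    -1.   ] z [0.649 0.761 0.   ] j1,j6 [-0.264 -0.442] open 0.191 F [-2.1  0.9  6.3]
shift [-0.0829  0.1191  0.2476] turn -0.6707 (ccw deg) 38.4
```

View pics/w2.png

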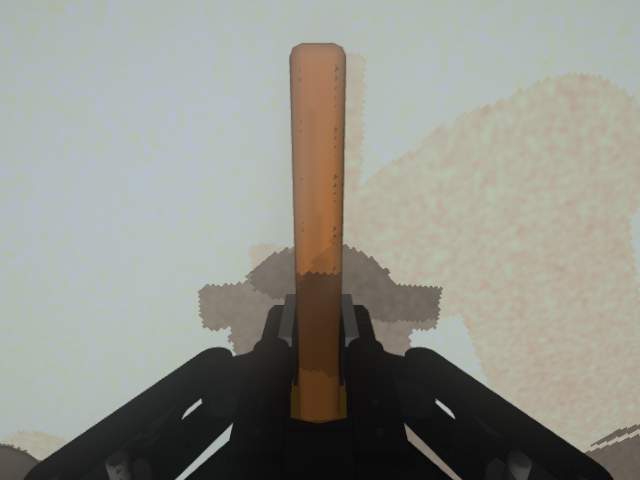

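The handle is gripped between the pads (opening 0.19, about 17 mm). I'll lift.

Request:
move_arm:
  motion:
    - [-0.015,0,0,0,0]
    - [-0.04,0,0,0,0]
    - [-0.065,0,0,0,0]
    - [-0.085,0,0,0,0]
    - [-0.085,0.012,0.03,-0.1,0]
    - [-0.085,0.03,0.07,-0.2,0]
    - [-0.085,0.05,0.11,-0.3,0]
    - [-0.085,0.07,0.15,-0.4,0]
  force: 120

```text
time: 3.2
tcp_pos: [0.5238, -0.172, 0.1009]
eef_rot: [-0.418, 0.57, 0.419, 0.569]
contact_force: [0.9, -0.2, -3.6]
opening: 0.188
```

Run:
```python
from go import *
from h import *
go([.5503,-.0677,.10],-2)
for n in("side","top"):
    c=env.read_camera(n);cv2.imwrite(f"pics/{n}3.png",c["color"])
```

```text
t 3.2 tcp [ 0.5238 -0.172   0.1009] yawY 162.66 xaxis [-0.001  0.001 -1.   ] z [0.298 0.955 0.   ] j1,j6 [ 0.047 -0.349] open 0.188 F [ 0.9 -0.2 -3.6]
shift [0.0009 0.0058 0.1075] turn -0.2678 (ccw deg) 15.3
```

View pics/side3.png

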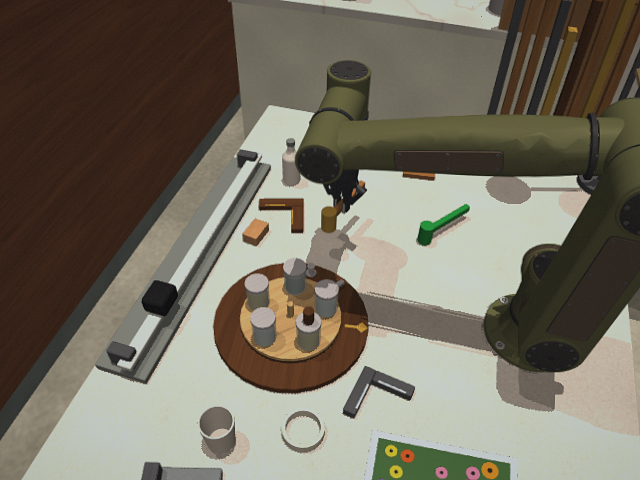

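Request:
move_arm:
  motion:
    - [0,0.002,0.03,-0.1,0]
    - [0,0.004,0.06,-0.2,0]
    - [0,0.006,0.09,-0.27,0]
    - [0,0.007,0.109,-0.27,0]
    - [0,0.007,0.109,-0.27,0]
    - [0,0.007,0.109,-0.27,0]
    - [0,0.007,0.109,-0.27,0]

```text
time: 4.0
tcp_pos: [0.55, -0.0684, 0.1011]
eef_rot: [-0.491, 0.509, 0.491, 0.509]
contact_force: [-0.3, 0.6, -3.7]
opening: 0.192
```

Run:
```python
from go import *
from h import *
go([.5503,-.0677,.10],-2)
pic={}
for n in("side","top","wrist"):
    o=env.observe();c=env.read_camera(n);cv2.imwrite(f"pics/{n}4.png",c["color"]);pic[n]=c
crop(pic["side"]["color"],250,150,410,300,3.9,"s4c.png")
c=pic["side"]
for z in (.048,.08,.14):
  print(z,proj(c,[.5524,-.0077,z]))
```

```text
t 4.0 tcp [ 0.55   -0.0684  0.1011] yawY 177.88 xaxis [-0.001 -0.    -1.   ] z [ 0.037  0.999 -0.   ] j1,j6 [ 0.239 -0.276] open 0.192 F [-0.3  0.6 -3.7]
shift [ 0.0011 -0.0003  0.0007] turn -0.0021 (ccw deg) 0.1
0.048 [[311.75680383 265.60374785]]
0.08 [[311.81990519 257.043892  ]]
0.14 [[311.94460619 240.18879185]]
```

View pics/s4c.png

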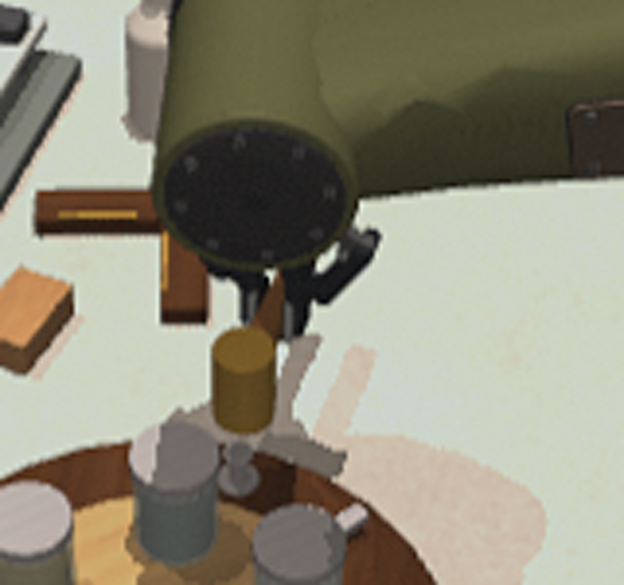

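View pics/top4.png

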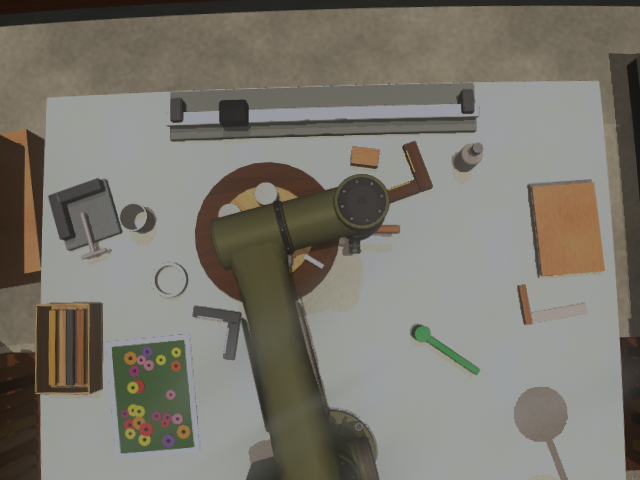

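The side crop shows the mallet head at crop (243,380), directly above the pin at (238,455). Face is at about 84 mm. Push down.

Request:
move_arm:
  motion:
    - [0.02,0,0,0,0]
    - [0.035,0,0,0,0]
    - [0.045,0,0,0,0]
    - [0.055,0,0,0,0]
    - [0.063,0,0,0,0]
    - [0.066,0,0,0,0]
    - [0.066,0,0,0,0]

```text
time: 4.85
tcp_pos: [0.5506, -0.0682, 0.0372]
eef_rot: [-0.492, 0.509, 0.491, 0.509]
contact_force: [-5.7, -1.5, 8.4]
opening: 0.185
```

Run:
```python
from go import *
from h import *
go([.5503,-.0677,.10],-2)
c=env.read_camera("side")
crop(c["color"],250,180,410,330,3.9,"s5c.png")
```

```text
t 4.85 tcp [ 0.5506 -0.0682  0.0372] yawY 177.97 xaxis [ 0.001 -0.001 -1.   ] z [ 0.035  0.999 -0.001] j1,j6 [ 0.24  -0.275] open 0.185 F [-5.7 -1.5  8.4]
shift [-0.0628  0.0003  0.0004] turn -0.0005 (ccw deg) 0.0
```

View pics/s5c.png

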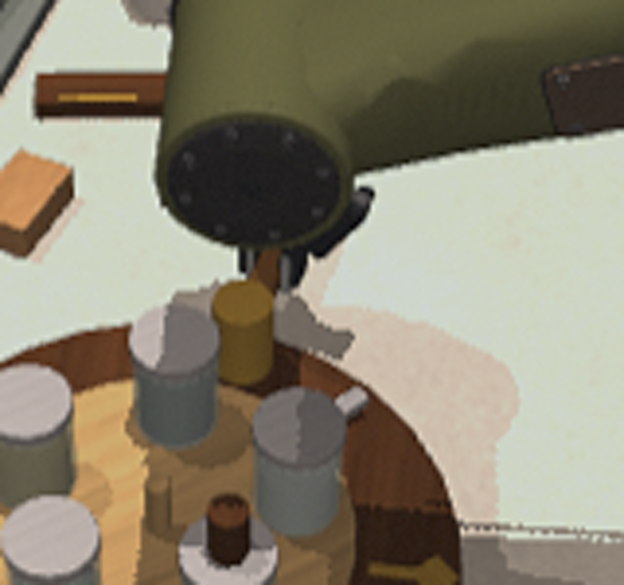

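Head looks down on the board. I'll press a bit more to be sure, then lift and look.

Request:
move_arm:
  motion:
    - [0.003,0,0,0,0]
    - [0.006,0,0,0,0]
    - [0.006,0,0,0,0]

```text
time: 5.2
tcp_pos: [0.5518, -0.0694, 0.0352]
eef_rot: [-0.493, 0.508, 0.489, 0.509]
contact_force: [-12.5, -5.1, 26.0]
opening: 0.187
```

Request:
move_arm:
  motion:
    - [0,0,0,0,0]
    - [-0.02,0,0,0,0]
    - [-0.05,0,0,0,0]
    - [-0.08,0,0,0,0]
    - [-0.08,0,-0.03,0,0]
    - [-0.08,0,-0.07,0,0]
    - [-0.08,0,-0.11,0,0]
    - [-0.08,0,-0.14,0,0]

```text
time: 6.0
tcp_pos: [0.545, -0.2091, 0.1084]
eef_rot: [-0.491, 0.509, 0.491, 0.509]
contact_force: [0.0, -0.2, -3.3]
opening: 0.188
```

Run:
```python
from go import *
from h import *
go([.5503,-.2177,.10],-2)
c=env.read_camera("side");cv2.imwrite("pics/side6.png",c["color"])
crop(c["color"],250,180,410,330,3.9,"s6c.png")
for z in(.048,.02): print(proj(c,[.5524,-.0077,z]))
c=env.read_camera("top");cv2.imwrite("pics/top6.png",c["color"])
```

```text
t 6.0 tcp [ 0.545  -0.2091  0.1084] yawY 177.91 xaxis [-0.     0.001 -1.   ] z [0.037 0.999 0.001] j1,j6 [-0.023 -0.013] open 0.188 F [ 0.  -0.2 -3.3]
shift [ 0.0084 -0.0056 -0.0084] turn -0.0016 (ccw deg) 0.1
[[311.75680383 265.60374785]]
[[311.7034145  272.86248617]]
```

View pics/s6c.png

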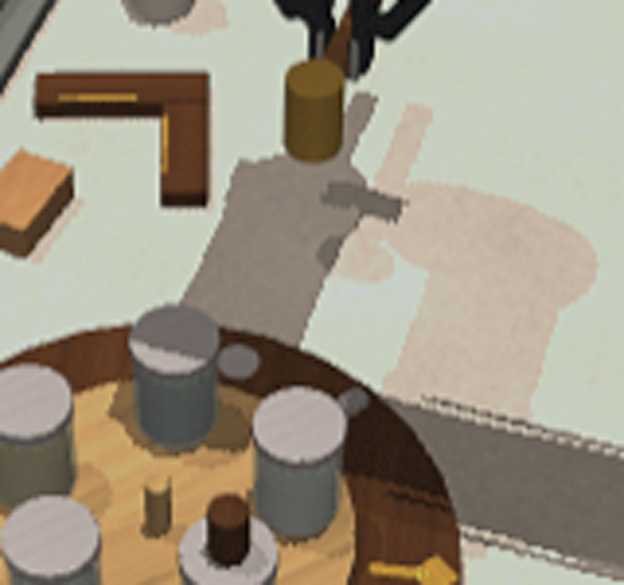

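View pics/side6.png

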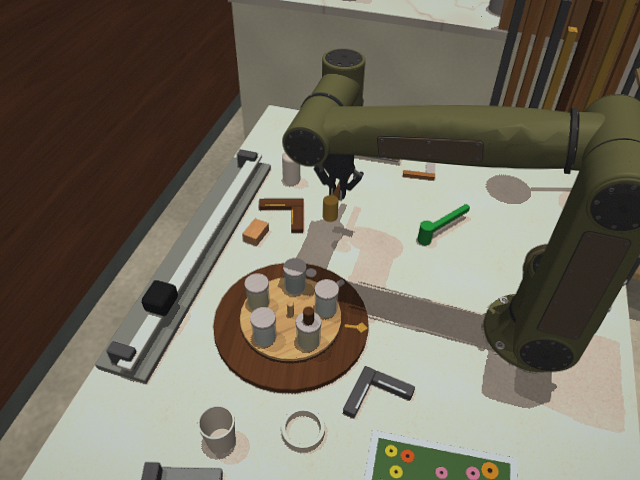

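The pin is flush: its head now shows at side pixel (311,272.6), against (311.7,272.9) predicted for z = 20 mm. Now I set the mallet down on the bare counter, a bit toward the robot and away from sample_a.

Request:
move_arm:
  motion:
    - [0,0.02,-0.02,0,0]
    - [0.02,0.03,-0.03,0,0]
    - [0.05,0.03,-0.03,0,0]
    - [0.07,0.03,-0.03,0,0]
    - [0.08,0.03,-0.03,0,0]
    - [0.086,0.03,-0.03,0,0]
    - [0.086,0.03,-0.03,0,0]

```text
time: 6.8
tcp_pos: [0.5143, -0.2361, 0.023]
eef_rot: [-0.491, 0.509, 0.491, 0.509]
contact_force: [-0.1, -0.1, -4.0]
opening: 0.193
```

Run:
```python
from go import *
from h import *
go([.5503,-.2177,.017],-2)
c=env.read_camera("side")
crop(c["color"],270,140,430,260,3.9,"s7c.png")
```

```text
t 6.8 tcp [ 0.5143 -0.2361  0.023 ] yawY 177.96 xaxis [-0.001  0.    -1.   ] z [0.036 0.999 0.   ] j1,j6 [-0.076  0.04 ] open 0.193 F [-0.1 -0.1 -4. ]
shift [ 0.0059 -0.0353  0.0197] turn -0.0007 (ccw deg) 0.0
```

View pics/s7c.png

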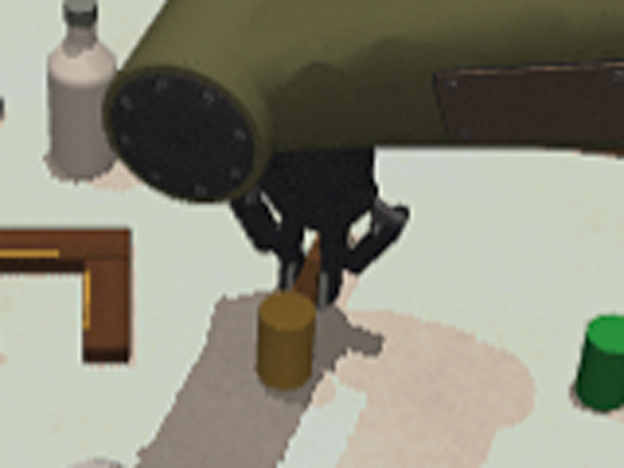

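Request:
move_arm:
  motion:
    - [0.002,0,0,0,0]
    - [0.004,0,0,0,0]
    - [0.006,0,0,0,0]
    - [0.006,0,0,0,0]

```text
time: 7.25
tcp_pos: [0.5141, -0.2364, 0.0171]
eef_rot: [-0.491, 0.509, 0.491, 0.509]
contact_force: [-0.6, -0.1, -3.9]
opening: 0.189
```

Request:
move_arm:
  motion:
    - [0.001,0,0,0,0]
    - [0.002,0,0,0,0]
    - [0.002,0,0,0,0]

```text
time: 7.55
tcp_pos: [0.5145, -0.2366, 0.0161]
eef_rot: [-0.491, 0.509, 0.491, 0.509]
contact_force: [-2.7, 0.5, 1.3]
opening: 0.19
```

Contact made (force went from -3.9 to +1.3 N). Release gently.

Request:
move_arm:
  motion:
    - [0,0,0,0,0.35]
    - [0,0,0,0,0.6]
    - [0,0,0,0,1]
    - [0,0,0,0,1]
    - [0,0,0,0,1]
    - [0,0,0,0,1]

```text
time: 8.15
tcp_pos: [0.5143, -0.2364, 0.0153]
eef_rot: [-0.491, 0.509, 0.491, 0.509]
contact_force: [1.0, 0.3, 0.1]
opening: 0.999
```

Run:
```python
from go import *
from h import *
go([.5503,-.2177,.017],-2)
c=env.read_camera("wrist");cv2.imwrite("pics/w8.png",c["color"])
```

```text
t 8.15 tcp [ 0.5143 -0.2364  0.0153] yawY 177.94 xaxis [ 0.  0. -1.] z [0.036 0.999 0.   ] j1,j6 [-0.076  0.04 ] open 0.999 F [1.  0.3 0.1]
shift [-0.0017 -0.0353  0.02  ] turn -0.0011 (ccw deg) 0.1
```

View pics/w8.png

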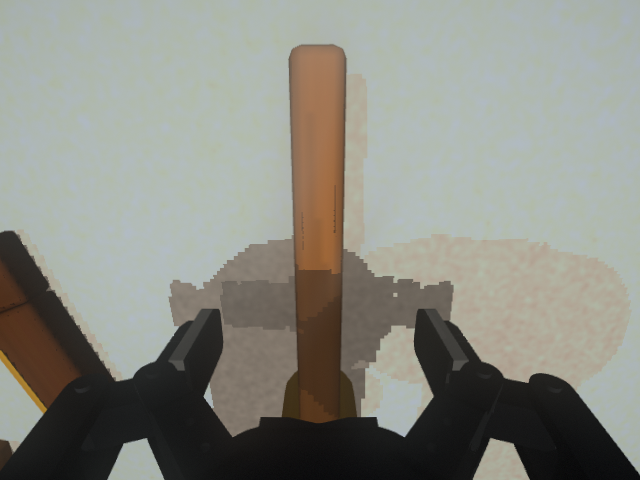

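The mallet stands free between the open pads. Lift straight up clear, then check it and measure the knob.

Request:
move_arm:
  motion:
    - [-0.02,0,0,0,1]
    - [-0.06,0,0,0,1]
    - [-0.1,0,0,0,1]
    - [-0.15,0,0,0,1]
    - [-0.19,0,0,0,1]
    - [-0.19,0,0,0,1]

```text
time: 8.8
tcp_pos: [0.5165, -0.2377, 0.2131]
eef_rot: [-0.495, 0.507, 0.487, 0.511]
contact_force: [-0.6, -0.1, 0.0]
opening: 1.001
```

Run:
```python
from go import *
from h import *
a=env.read_camera("top");b=env.read_camera("side")
cv2.imwrite("pics/top9.png",a["color"]);cv2.imwrite("pics/side9.png",b["color"])
crop(b["color"],205,140,365,390,2.3,"s9c.png")
def kn(c,x0,y0,x1,y1,hi):
    h=cv2.cvtColor(c["color"],cv2.COLOR_BGR2HSV)
    m=np.zeros(h.shape[:2],bool);m[y0:y1,x0:x1]=((h[...,0]<25)&(h[...,1]>60)&(h[...,2]<hi))[y0:y1,x0:x1]
    return blobs(m,15)[0]
print(kn(a,229,246,247,264,100));print(kn(b,299,302,319,330,95))
go([.494,.205,.2],0)
```

```text
[(1, [231, 250, 11, 10, 90], [236.0, 254.5])]
[(2, [303, 307, 11, 18, 166], [308.3, 315.5])]
t 8.9 tcp [ 0.5147 -0.2364  0.2063] yawY 177.94 xaxis [ 0.002  0.    -1.   ] z [0.036 0.999 0.   ] j1,j6 [-0.076  0.04 ] open 1.0 F [ 0.6 -0.2 -0. ]
shift [0.0064 0.0366 0.4404] turn -0.036 (ccw deg) 2.1
```

View pics/side9.png

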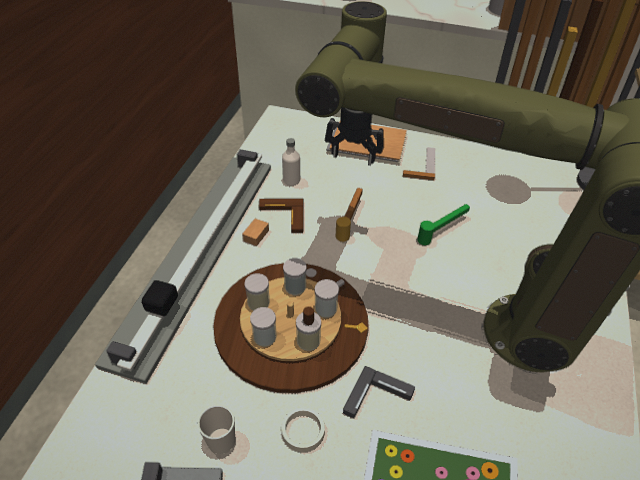

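View pics/top9.png

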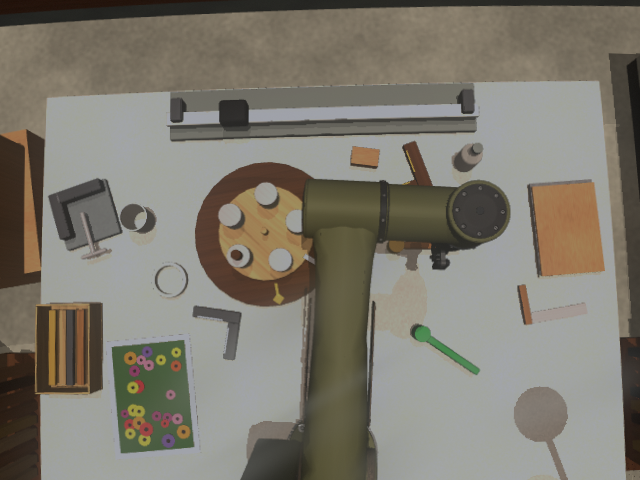

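Run:
```python
from go import *
from h import *
a=env.read_camera("top")
L={0:(238.3,255.7),1:(279.6,259.2),2:(296.6,220.4),3:(265.5,193.1),4:(229.3,214.4)}
A=[];b=[]
for k,uv in L.items():
    if k==0: continue
    p=onz(a,[uv],.116)[0];c,s=np.cos(k*np.radians(72)),np.sin(k*np.radians(72))
    A+=[[1,0,c,-s],[0,1,s,c]];b+=[p[0],p[1]]
x,r,_,_=np.linalg.lstsq(np.array(A),np.array(b),rcond=None)
C=x[:2];th=np.degrees(np.arctan2(x[3],x[2]));print("C",C,"r",np.hypot(*x[2:]),"theta",th,"res",r,"knob",C+.085*x[2:]/np.hypot(*x[2:]))
print("knob top px->",onz(a,[(235.5,254)],.154))
h=cv2.cvtColor(a["color"],cv2.COLOR_BGR2HSV);H,S,V=cv2.split(h)
m=np.zeros(H.shape,bool);m[283:308,270:290]=((H>18)&(H<32)&(S>90)&(V>110))[283:308,270:290]
q=onz(a,np.argwhere(m)[:,::-1].astype(float),.022)[:,:2]
d=q.mean(0)-C;print("pointer",np.degrees(np.arctan2(d[1],d[0])),np.hypot(*d), "r range",np.hypot(*(q-C).T).min(),np.hypot(*(q-C).T).max())
c2=q.mean(0);u=np.linalg.svd(q-c2,full_matrices=False)[2][0];print("pointer axis",np.degrees(np.arctan2(u[1],u[0])))
```

```text
C [0.55653238 0.1482549 ] r 0.08481061288590824 theta 137.1237751432063 res [1.63440702e-07] knob [0.49424223 0.20609033]
knob top px-> [[0.49429213 0.20473506 0.154     ]]
pointer -170.78863066394948 0.16036775032006903 r range 0.12894356297916412 0.18240047643523416
pointer axis -170.70092476739697
```

Residuals are tiny, and the pointer angle agrees two ways (-170.8°, -170.7°). Rotation needed is +52.1° (0.909 rad), with the knob at (0.494, 0.206).

Request:
move_arm:
  motion:
    - [0,0.004,0.04,0,1]
    - [0,0.008,0.09,0,1]
    - [0,0.012,0.14,0,1]
    - [0,0.016,0.19,0,1]
    - [0,0.02,0.24,0,1]
    - [0,0.024,0.29,0,1]
    - [0,0.028,0.34,0,1]
    - [0,0.032,0.39,0,1]
  force: 60

```text
time: 9.75
tcp_pos: [0.4953, 0.1551, 0.2037]
eef_rot: [-0.491, 0.51, 0.491, 0.508]
contact_force: [2.0, -0.2, 0.2]
opening: 1.007
```

Request:
move_arm:
  motion:
    - [0,0.002,0.03,0,1]
    - [0,0.004,0.051,0,1]
    - [0,0.004,0.051,0,1]
    - [0,0.004,0.051,0,1]
    - [0,0.004,0.051,0,1]

```text
time: 10.25
tcp_pos: [0.4941, 0.2036, 0.2046]
eef_rot: [-0.491, 0.51, 0.491, 0.509]
contact_force: [0.2, -0.6, 0.6]
opening: 1.001
```

Run:
```python
from go import *
from h import *
go([.4942,.2059,.124],178)
o=env.observe();c=env.read_camera("wrist");im=c["color"].copy()
for z in(.154,.116):
    p=proj(c,[.4942,.2059,z],o)[0];print(p);cv2.circle(im,tuple(int(v) for v in p),4,(255,0,255),1)
cv2.imwrite("pics/w10.png",im)
```

```text
t 10.25 tcp [0.4941 0.2036 0.2046] yawY 177.9 xaxis [-0.001 -0.001 -1.   ] z [ 0.037  0.999 -0.001] j1,j6 [ 0.767 -0.804] open 1.001 F [ 0.2 -0.6  0.6]
shift [ 0.0806 -0.0001  0.0024] turn -0.0018 (ccw deg) 0.1
[317.62327379 273.1987672 ]
[317.55019975 251.80417429]
```

View pics/w10.png

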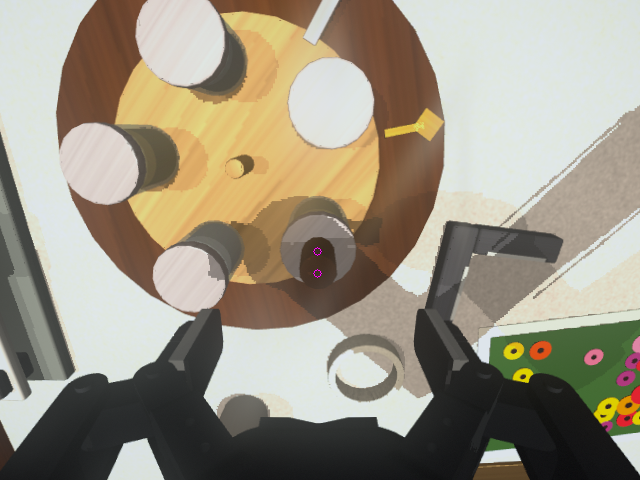

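The wrist picture shows the knobbed jar at (318,262), its knob on the projected points. Descend and grip.

Request:
move_arm:
  motion:
    - [0.03,0,0.002,0,1]
    - [0.06,0,0.002,0,1]
    - [0.076,0,0.002,0,1]
    - [0.08,0,0.002,0,1]
    - [0.08,0,0.002,0,0]
    - [0.08,0,0.002,0,0]
    - [0.08,0,0.002,0,0]
    - [0.08,0,0.002,0,0]
  force: 60

```text
time: 11.1
tcp_pos: [0.4947, 0.2067, 0.1264]
eef_rot: [-0.491, 0.508, 0.491, 0.509]
contact_force: [0.0, -0.0, 0.5]
opening: 0.328
```

Request:
move_arm:
  motion:
    - [0,0,0,0,0]
    - [0,0,0,0,0]
    - [0,0,0,0,0]
    - [0,0,0,0,0]

```text
time: 11.5
tcp_pos: [0.4946, 0.2068, 0.1265]
eef_rot: [-0.491, 0.508, 0.491, 0.509]
contact_force: [-2.5, 1.0, 5.6]
opening: 0.262
```

Run:
```python
from go import *
go([.4942,.2059,.124],178)
o=env.observe();M=R.from_quat(o["eef_rot"]).as_matrix()
C=np.array([.5565,.1484])
y=M[:2,1];z=M[:2,2]
for seg in (np.arange(1,10)*5.79,):
    for a in seg:
        v=.085*(np.array([np.cos(np.radians(137.1+a)),np.sin(np.radians(137.1+a))])-np.array([np.cos(np.radians(137.1)),np.sin(np.radians(137.1))]))
        print(round(a,1),(v@y).round(4),(v@z).round(4),round(-np.radians(a),3))
```

```text
t 11.5 tcp [0.4946 0.2068 0.1265] yawY 177.95 xaxis [ 0.001  0.001 -1.   ] z [0.036 0.999 0.001] j1,j6 [ 0.771 -0.807] open 0.262 F [-2.5  1.   5.6]
shift [ 0.0025  0.0004 -0.0009] turn -0.0008 (ccw deg) 0.0
5.8 0.0053 -0.0068 -0.101
11.6 0.0099 -0.014 -0.202
17.4 0.0137 -0.0217 -0.303
23.2 0.0167 -0.0298 -0.404
29.0 0.0189 -0.0381 -0.505
34.7 0.0202 -0.0465 -0.606
40.5 0.0207 -0.0551 -0.707
46.3 0.0203 -0.0637 -0.808
52.1 0.0191 -0.0722 -0.909
```

Request:
move_arm:
  motion:
    - [0,0.0053,-0.0068,-0.1,0]
    - [0,0.0099,-0.014,-0.2,0]
    - [0,0.0137,-0.0217,-0.3,0]
    - [0,0.0167,-0.0298,-0.4,0]
    - [0,0.0189,-0.0381,-0.5,0]
    - [0,0.0202,-0.0465,-0.61,0]
    - [0,0.0202,-0.0465,-0.61,0]

```text
time: 12.2
tcp_pos: [0.4722, 0.16, 0.1264]
eef_rot: [0.622, -0.337, -0.621, -0.337]
contact_force: [-5.1, -0.8, 6.4]
opening: 0.267
```

Run:
```python
from go import *
C=np.array([.5565,.1484])
e=C+.085*np.array([np.cos(np.radians(189.2)),np.sin(np.radians(189.2))])
go([*e,.1265],230.1)
o=env.observe();d=o["tcp_pos"][:2]-C;print(np.hypot(*d),np.degrees(np.arctan2(d[1],d[0]))%360)
M=R.from_quat(o["eef_rot"]).as_matrix()
for a in (177.7,183.5,189.2):
    p=C+.085*np.array([np.cos(np.radians(a)),np.sin(np.radians(a))]);p0=C+.085*np.array([np.cos(np.radians(171.9)),np.sin(np.radians(171.9))])
    print(a,((p-p0)@M[:2,1]).round(4),((p-p0)@M[:2,2]).round(4))
```

```text
t 12.2 tcp [0.4722 0.16   0.1264] yawY -146.94 xaxis [ 0. -0. -1.] z [-0.545  0.838 -0.   ] j1,j6 [ 0.732 -0.155] open 0.267 F [-5.1 -0.8  6.4]
shift [-0.0001  0.0134 -0.0213] turn -0.2975 (ccw deg) 17.0
0.08511137948341828 172.19727097218598
177.7 0.0053 -0.0068
183.5 0.0099 -0.014
189.2 0.0137 -0.0216
```

Following the arc well (r = 85.1 mm). The last 17°:

Request:
move_arm:
  motion:
    - [0,0.0053,-0.0068,-0.1,0]
    - [0,0.0099,-0.014,-0.2,0]
    - [0,0.0135,-0.0215,-0.3,0]
    - [0,0.0135,-0.0215,-0.3,0]
    - [0,0.0135,-0.0215,-0.3,0]
    - [0,0.0135,-0.0215,-0.3,0]
    - [0,0.0135,-0.0215,-0.3,0]

```text
time: 12.9
tcp_pos: [0.4724, 0.1347, 0.1264]
eef_rot: [-0.665, 0.242, 0.665, 0.241]
contact_force: [-7.2, -1.7, 7.5]
opening: 0.26
```

Run:
```python
from go import *
from h import *
C=np.array([.5565,.1484])
go([.4726,.1347,.1265],230.1)
o=env.observe();d=o["tcp_pos"][:2]-C;print(np.hypot(*d),np.degrees(np.arctan2(d[1],d[0]))%360, np.abs(o["joint_vel"]).max())
for n in("top","side","wrist"):
    c=env.read_camera(n);cv2.imwrite(f"pics/{n}11.png",c["color"])
    if n=="side": crop(c["color"],205,200,405,400,3,"s11c.png")
```

```text
t 12.9 tcp [0.4724 0.1347 0.1264] yawY -129.92 xaxis [-0.    -0.001 -1.   ] z [-0.767  0.642 -0.   ] j1,j6 [0.69  0.184] open 0.26 F [-7.2 -1.7  7.5]
shift [-0.0001 -0.0001 -0.0001] turn -0.0004 (ccw deg) 0.0
0.08519141536580804 189.27582450467892 0.002340303533381835
```

View pics/side11.png

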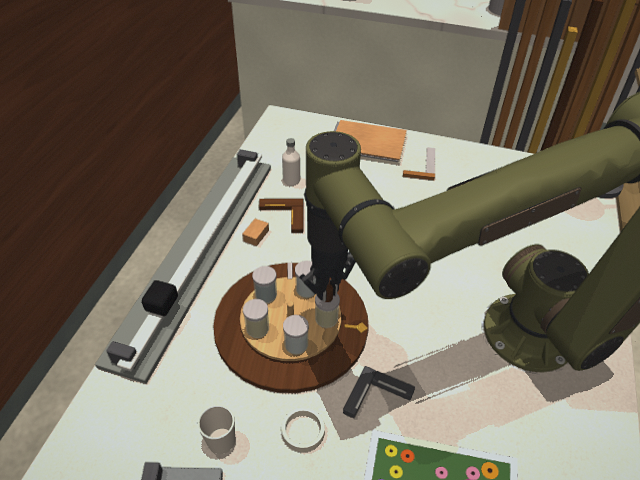

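View pics/wrist11.png

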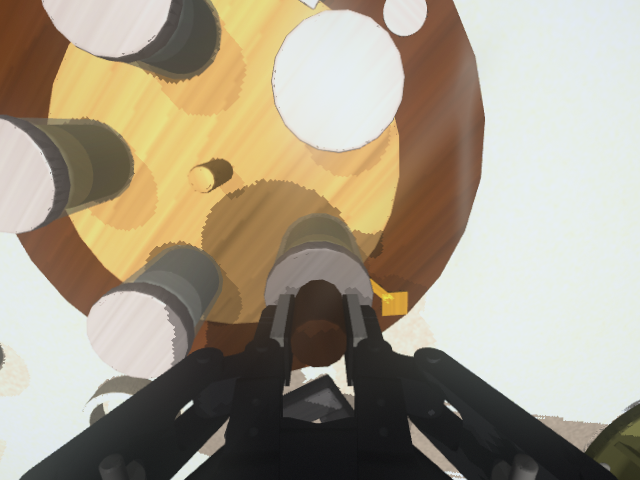

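View pics/top11.png

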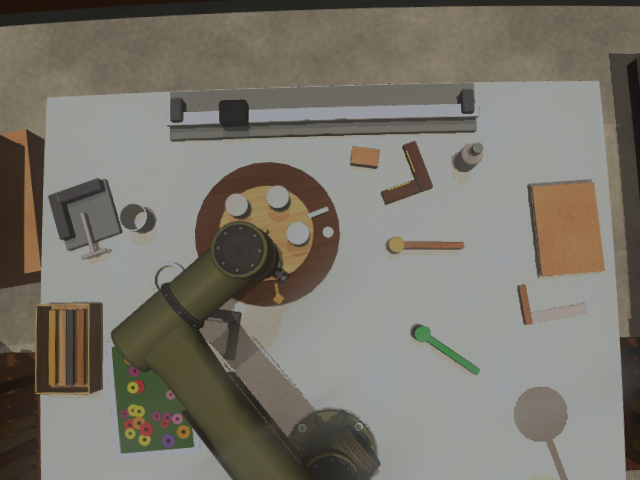

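In the top view the lug has passed the pin, the mallet stands at (396,244), and the bystanders look unmoved. I'll check the turntable angle from the visible lids, then hand in.

Run:
```python
from go import *
from h import *
a=env.read_camera("top");C=np.array([.5565,.1484])
h=cv2.cvtColor(a["color"],cv2.COLOR_BGR2HSV);H,S,V=cv2.split(h)
m=np.zeros(H.shape,bool);m[180:250,222:312]=((S<40)&(V>125))[180:250,222:312]
for b in blobs(m,300)[0]:
    d=onz(a,[b[2]],.116)[0,:2]-C;t=np.degrees(np.arctan2(d[1],d[0]))
    print(b[1],np.hypot(*d).round(4),"off from pointer deg",((t-189.2+36)%72-36).round(2))
m=np.zeros(H.shape,bool);m[230:260,383:407]=((H>18)&(H<30)&(S>100)&(V>110))[230:260,383:407]
print("mallet head",[(b[1],onz(a,[b[2]],.06)[0]) for b in blobs(m)[0]])
old=cv2.imread("pics/top0.png");d=cv2.absdiff(old,a["color"]).max(2)
for n,(x0,y0,x1,y1) in dict(box=(345,142,385,172),sa=(380,138,435,207),glue=(450,138,488,178),square=(515,282,590,327),cup=(118,202,156,234)).items():
    print(n,(d[y0:y1,x0:x1]>40).sum())
```

```text
[266, 186, 23, 22, 389] 0.0848 off from pointer deg 0.16
[225, 194, 23, 22, 382] 0.0846 off from pointer deg 0.19
[286, 222, 23, 23, 402] 0.085 off from pointer deg 0.22
mallet head [([389, 237, 15, 15, 182], array([ 0.51564438, -0.17418577,  0.06      ]))]
box 0
sa 0
glue 0
square 1031
cup 0
```

Run:
```python
from rig import env
print(env.hand_in()); o=env.observe();print(o["time"],o["tcp_pos"],o["opening"],o["contact_force"])
```

```text
the job is handed in; nothing more can be done
None
the job is handed in; nothing more can be done
```

The job is done and handed in at about 13 s of the 51 s allowed; the hand-in gives no verdict.

I took the brass mallet by its handle, pressed the stop pin flush and stood the mallet back on the bare counter. Then I gripped the knob and turned the carousel 52° along its arc to the pointer, ending with the knob still held at 60 N.

- **Stop pin:** its head showed at the flush height in the side view, within a pixel of the prediction.
- **Turntable:** the visible lids put it about 0.2° (0.003 rad) from the pointer. It was still, with joint speeds under 0.003 rad/s.
- **Grip:** the fingers stopped on the knob at an opening of 0.26, about 22 mm on the 24 mm knob. I could not read the contact force between fingers and carousel directly.
- **Mallet:** it stands free with its head at (0.516, -0.174), within 2 mm of where I placed it.
- **Bystanders:** the box, `sample_a`, glue and cup were unchanged pixel for pixel in the top view. The try square's region did differ (1031 pixels). I put this down to the arm and its shadow, which covered that area at the start; its stock shows in the same place. `sample_b` and the tape were only checked by eye, as the arm partly hid them.

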